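# Find the tin with the last loose knob by its rattle and hold it out

### The job

Three closed knob tins that look alike stand on the workshop bench: in one of them the last round knob, the one missing on the coat rail, rolls about loose; the other two are packed tight. Lift them clear of the bench one at a time and shake them briskly to and fro along their length, four times or more, until you find the one that rattles; set a silent tin gently back down where it stood, lid up, and leave everything else on the bench alone. Finish while still holding the rattling tin, level, lid up and motionless, 15 cm or more above the bench over the middle of the rubber mat, ready for the person opposite to take.

Things in the scene. Friction and masses are not known exactly. Their poses are not given: they have to be found in the camera images.
- case_a: One of three tins that look alike; what is said of one holds for all, and any of them may rattle. Closed aluminium tin, 112 (x) x 62 (y) x 58 (z) mm, with a dark clasp standing 4 mm out on each short end and plain flat long sides. Origin: centre of the underside, z up through the lid. Loose, 340 to 450 g with contents: weight does not tell them apart.
- case_b: One of three tins that look alike; what is said of one holds for all, and any of them may rattle. 112 (x) x 62 x 58 mm, origin under its centre. In the rattling one a steel ball, 36 mm and 190 g, rolls freely 70 mm along x (a tilt of 0.03 rad starts it) and knocks on the end walls when shaken or rocked along x, felt in force, moment or joint torque; end to end its weight shifts by up to 0.13 N m. In the others nothing moves.
- case_c: One of three tins that look alike; what is said of one holds for all, and any of them may rattle. 112 (x) x 62 x 58 mm, origin under its centre. Grip it across y (62 mm, flat sides), from above, fingertips 10 to 30 mm above the bench; 40 N or more holds it while shaken. At the start it stands flat, its x within 0.5 rad of world x.
- mat: Flat black rubber bench mat, 200 (x) x 270 (y) x 4 mm, fixed on the bench on the far side of the tins, its sides parallel to the world axes within 0.1 rad. Origin: centre of its underside, z up. The coat rail lies on it.
- coat_rail: Bystander: wooden coat rail 62 (x) x 230 (y) x 18 mm lying on the mat, with two round steel knobs 62 mm high (measured from its underside) near its ends and a bare hole in the middle. Loose, 200 g. Origin: centre of the underside.
- offcut: Bystander: loose flat softwood offcut 85 (x) x 38 (y) x 20 mm between two of the tins. Origin: centre of the underside.
- offcut_thick: Bystander: loose softwood block 60 (x) x 34 (y) x 34 mm. Origin: centre of the underside.
- sanding_block: Bystander: loose cork sanding block 85 (x) x 42 (y) x 26 mm between two of the tins. Origin: centre of the underside.
- try_square: Bystander: loose try square lying flat: dark wood stock 18 (x) x 105 (y) x 16 mm centred 60 mm to -x of the origin, steel blade 150 x 32 mm running from the stock to +x at y = +36 mm. Origin at bench level.
- tape_measure: Bystander: loose black tape measure lying flat, 66 x 62 x 37 mm. Origin: centre of the underside.
- glue_bottle: Bystander: loose white glue bottle, upright, 56 mm in diameter, 150 mm high to the tip of its nozzle. Origin: centre of the underside.

How it is judged:
On the way, in this order (a step that is already met when the one before it is completed fails the run):
1. the tin that rattles is in the fingers, underside more than 50 mm above the bench, slower than 0.10 m/s and 0.35 rad/s (((distance between case_a and loose_knob_center below 0.06 m and height (world z) of case_a above 0.05 m and contact force between case_a and the fingers above 1 N and linear speed of case_a below 0.1 m/s and angular speed of case_a below 0.35 rad/s) or (distance between case_b and loose_knob_center below 0.06 m and height (world z) of case_b above 0.05 m and contact force between case_b and the fingers above 1 N and linear speed of case_b below 0.1 m/s and angular speed of case_b below 0.35 rad/s) or (distance between case_c and loose_knob_center below 0.06 m and height (world z) of case_c above 0.05 m and contact force between case_c and the fingers above 1 N and linear speed of case_c below 0.1 m/s and angular speed of case_c below 0.35 rad/s))).
2. shake stroke 1: in the air it moves faster than 0.15 m/s or turns faster than 0.5 rad/s (((distance between case_a and loose_knob_center below 0.06 m and height (world z) of case_a above 0.05 m and contact force between case_a and the fingers above 1 N and (linear speed of case_a above 0.15 m/s or angular speed of case_a above 0.5 rad/s)) or (distance between case_b and loose_knob_center below 0.06 m and height (world z) of case_b above 0.05 m and contact force between case_b and the fingers above 1 N and (linear speed of case_b above 0.15 m/s or angular speed of case_b above 0.5 rad/s)) or (distance between case_c and loose_knob_center below 0.06 m and height (world z) of case_c above 0.05 m and contact force between case_c and the fingers above 1 N and (linear speed of case_c above 0.15 m/s or angular speed of case_c above 0.5 rad/s)))), for 0.06 s.
3. stroke 1 ends: in the air, slower than 0.10 m/s and 0.35 rad/s (((distance between case_a and loose_knob_center below 0.06 m and height (world z) of case_a above 0.05 m and contact force between case_a and the fingers above 1 N and linear speed of case_a below 0.1 m/s and angular speed of case_a below 0.35 rad/s) or (distance between case_b and loose_knob_center below 0.06 m and height (world z) of case_b above 0.05 m and contact force between case_b and the fingers above 1 N and linear speed of case_b below 0.1 m/s and angular speed of case_b below 0.35 rad/s) or (distance between case_c and loose_knob_center below 0.06 m and height (world z) of case_c above 0.05 m and contact force between case_c and the fingers above 1 N and linear speed of case_c below 0.1 m/s and angular speed of case_c below 0.35 rad/s))).
4. shake stroke 2: in the air it moves faster than 0.15 m/s or turns faster than 0.5 rad/s (((distance between case_a and loose_knob_center below 0.06 m and height (world z) of case_a above 0.05 m and contact force between case_a and the fingers above 1 N and (linear speed of case_a above 0.15 m/s or angular speed of case_a above 0.5 rad/s)) or (distance between case_b and loose_knob_center below 0.06 m and height (world z) of case_b above 0.05 m and contact force between case_b and the fingers above 1 N and (linear speed of case_b above 0.15 m/s or angular speed of case_b above 0.5 rad/s)) or (distance between case_c and loose_knob_center below 0.06 m and height (world z) of case_c above 0.05 m and contact force between case_c and the fingers above 1 N and (linear speed of case_c above 0.15 m/s or angular speed of case_c above 0.5 rad/s)))), for 0.06 s.
5. stroke 2 ends: in the air, slower than 0.10 m/s and 0.35 rad/s (((distance between case_a and loose_knob_center below 0.06 m and height (world z) of case_a above 0.05 m and contact force between case_a and the fingers above 1 N and linear speed of case_a below 0.1 m/s and angular speed of case_a below 0.35 rad/s) or (distance between case_b and loose_knob_center below 0.06 m and height (world z) of case_b above 0.05 m and contact force between case_b and the fingers above 1 N and linear speed of case_b below 0.1 m/s and angular speed of case_b below 0.35 rad/s) or (distance between case_c and loose_knob_center below 0.06 m and height (world z) of case_c above 0.05 m and contact force between case_c and the fingers above 1 N and linear speed of case_c below 0.1 m/s and angular speed of case_c below 0.35 rad/s))).
6. shake stroke 3: in the air it moves faster than 0.15 m/s or turns faster than 0.5 rad/s (((distance between case_a and loose_knob_center below 0.06 m and height (world z) of case_a above 0.05 m and contact force between case_a and the fingers above 1 N and (linear speed of case_a above 0.15 m/s or angular speed of case_a above 0.5 rad/s)) or (distance between case_b and loose_knob_center below 0.06 m and height (world z) of case_b above 0.05 m and contact force between case_b and the fingers above 1 N and (linear speed of case_b above 0.15 m/s or angular speed of case_b above 0.5 rad/s)) or (distance between case_c and loose_knob_center below 0.06 m and height (world z) of case_c above 0.05 m and contact force between case_c and the fingers above 1 N and (linear speed of case_c above 0.15 m/s or angular speed of case_c above 0.5 rad/s)))), for 0.06 s.
7. stroke 3 ends: in the air, slower than 0.10 m/s and 0.35 rad/s (((distance between case_a and loose_knob_center below 0.06 m and height (world z) of case_a above 0.05 m and contact force between case_a and the fingers above 1 N and linear speed of case_a below 0.1 m/s and angular speed of case_a below 0.35 rad/s) or (distance between case_b and loose_knob_center below 0.06 m and height (world z) of case_b above 0.05 m and contact force between case_b and the fingers above 1 N and linear speed of case_b below 0.1 m/s and angular speed of case_b below 0.35 rad/s) or (distance between case_c and loose_knob_center below 0.06 m and height (world z) of case_c above 0.05 m and contact force between case_c and the fingers above 1 N and linear speed of case_c below 0.1 m/s and angular speed of case_c below 0.35 rad/s))).
8. shake stroke 4: in the air it moves faster than 0.15 m/s or turns faster than 0.5 rad/s (((distance between case_a and loose_knob_center below 0.06 m and height (world z) of case_a above 0.05 m and contact force between case_a and the fingers above 1 N and (linear speed of case_a above 0.15 m/s or angular speed of case_a above 0.5 rad/s)) or (distance between case_b and loose_knob_center below 0.06 m and height (world z) of case_b above 0.05 m and contact force between case_b and the fingers above 1 N and (linear speed of case_b above 0.15 m/s or angular speed of case_b above 0.5 rad/s)) or (distance between case_c and loose_knob_center below 0.06 m and height (world z) of case_c above 0.05 m and contact force between case_c and the fingers above 1 N and (linear speed of case_c above 0.15 m/s or angular speed of case_c above 0.5 rad/s)))), for 0.06 s.
9. stroke 4 ends: in the air, slower than 0.10 m/s and 0.35 rad/s (((distance between case_a and loose_knob_center below 0.06 m and height (world z) of case_a above 0.05 m and contact force between case_a and the fingers above 1 N and linear speed of case_a below 0.1 m/s and angular speed of case_a below 0.35 rad/s) or (distance between case_b and loose_knob_center below 0.06 m and height (world z) of case_b above 0.05 m and contact force between case_b and the fingers above 1 N and linear speed of case_b below 0.1 m/s and angular speed of case_b below 0.35 rad/s) or (distance between case_c and loose_knob_center below 0.06 m and height (world z) of case_c above 0.05 m and contact force between case_c and the fingers above 1 N and linear speed of case_c below 0.1 m/s and angular speed of case_c below 0.35 rad/s))).
10. shake stroke 5: in the air it moves faster than 0.15 m/s or turns faster than 0.5 rad/s (((distance between case_a and loose_knob_center below 0.06 m and height (world z) of case_a above 0.05 m and contact force between case_a and the fingers above 1 N and (linear speed of case_a above 0.15 m/s or angular speed of case_a above 0.5 rad/s)) or (distance between case_b and loose_knob_center below 0.06 m and height (world z) of case_b above 0.05 m and contact force between case_b and the fingers above 1 N and (linear speed of case_b above 0.15 m/s or angular speed of case_b above 0.5 rad/s)) or (distance between case_c and loose_knob_center below 0.06 m and height (world z) of case_c above 0.05 m and contact force between case_c and the fingers above 1 N and (linear speed of case_c above 0.15 m/s or angular speed of case_c above 0.5 rad/s)))), for 0.06 s.
At the end, for the whole second after the job is handed in: The rattling tin is in the fingers over the mat (middle within 80 mm), underside over 120 mm above the bench, lid up within 0.2 rad, under 0.05 m/s and 0.4 rad/s; both silent tins stand released, at rest, upright within 0.1 rad, within 60 mm of their start (((distance between case_a and loose_knob_center below 0.06 m and height (world z) of case_a above 0.12 m and horizontal distance between case_a and mat below 0.08 m and angle between case_a's own z axis and vertical below 0.2 rad and linear speed of case_a below 0.05 m/s and angular speed of case_a below 0.4 rad/s and contact force between case_a and the fingers above 2 N and distance between case_a and the grasp point below 0.1 m and distance of each of case_b, case_c from where it was at the start of the episode below 0.06 m and height (world z) of each of case_b, case_c below 0.008 m and angle between each of case_b, case_c's own z axis and vertical below 0.1 rad and linear speed of each of case_b, case_c below 0.03 m/s and contact force between each of case_b, case_c and the fingers below 0.2 N and contact force between each of case_b, case_c and the arm below 0.2 N) or (distance between case_b and loose_knob_center below 0.06 m and height (world z) of case_b above 0.12 m and horizontal distance between case_b and mat below 0.08 m and angle between case_b's own z axis and vertical below 0.2 rad and linear speed of case_b below 0.05 m/s and angular speed of case_b below 0.4 rad/s and contact force between case_b and the fingers above 2 N and distance between case_b and the grasp point below 0.1 m and distance of each of case_a, case_c from where it was at the start of the episode below 0.06 m and height (world z) of each of case_a, case_c below 0.008 m and angle between each of case_a, case_c's own z axis and vertical below 0.1 rad and linear speed of each of case_a, case_c below 0.03 m/s and contact force between each of case_a, case_c and the fingers below 0.2 N and contact force between each of case_a, case_c and the arm below 0.2 N) or (distance between case_c and loose_knob_center below 0.06 m and height (world z) of case_c above 0.12 m and horizontal distance between case_c and mat below 0.08 m and angle between case_c's own z axis and vertical below 0.2 rad and linear speed of case_c below 0.05 m/s and angular speed of case_c below 0.4 rad/s and contact force between case_c and the fingers above 2 N and distance between case_c and the grasp point below 0.1 m and distance of each of case_a, case_b from where it was at the start of the episode below 0.06 m and height (world z) of each of case_a, case_b below 0.008 m and angle between each of case_a, case_b's own z axis and vertical below 0.1 rad and linear speed of each of case_a, case_b below 0.03 m/s and contact force between each of case_a, case_b and the fingers below 0.2 N and contact force between each of case_a, case_b and the arm below 0.2 N))); the arm keeps its last pose, push and grip.
It fails at once if one of the other things on the bench is shifted by more than 40 mm (distance of any of coat_rail, offcut, offcut_thick, sanding_block, try_square, tape_measure, glue_bottle from where it was at the start of the episode above 0.04 m).
It fails at once if a tin is dropped or thrown: it moves faster than 0.6 m/s without being in the fingers ((linear speed of case_a above 0.6 m/s and contact force between case_a and the fingers below 0.1 N) or (linear speed of case_b above 0.6 m/s and contact force between case_b and the fingers below 0.1 N) or (linear speed of case_c above 0.6 m/s and contact force between case_c and the fingers below 0.1 N)).
It also fails if it takes over 72 s, if anything falls off the work surface, if the arm or the gripper's body presses on something with over 40 N, if the wrist force passes 120 N, or if a joint passes its speed limit or range.

### The arm

A 6-joint arm with a two-finger parallel gripper is mounted at the origin on the work surface. World frame = base frame: x ahead of the robot, y to its left, z up, the work surface at z = 0. Lengths are in m, angles in rad, forces in N, time in s.
With the tool pointing down it reaches from about 0.4 to 0.825 m from the base axis. Payload 7 kg.
Tool frame: the origin (TCP) lies midway between the tips of the shut fingers; the grasp point (between the pads) lies 19 mm behind it; z points along the fingers, y is the line along which they close (so a half turn about z gives the same grasp; the last joint's range is limited). The gripper opens to 88 mm and grips with 3 to 60 N. Pads are 19 mm wide; open, the fingers measure 130 mm over their backs; the gripper's body (78 mm by 193 mm) begins 47 mm behind the grasp point.
Start: joints at [1.566, 0.359, 0.012, 0, -1.224, -0.288], TCP at [0.195, 0.646, 0.227] pointing down, gripper open.
Joint ranges: [-3.07, 3.07], [-1.43, 2.12], [-1.02, 1.25], [-3.03, 1.67], [-3.05, -0], [-3.03, 3.03]. Speed limits (rad/s): [2.39, 2.39, 3.01, 3.14, 3.14, 3.14].

### API

Orientations are given as [roll, pitch, yaw] about the fixed x, y, z axes, in that order (R = Rz(yaw) Ry(pitch) Rx(roll)).
In Python, from station import get_state, grab_frame, calibration, job_done, boxes_of, regions_of, spot_point gives the robot as it stands. The module is installed in compiled form; this text tells all that it offers.
- The arm moves only by the tool arm_command, never from a script. Its argument "commands" is a list of rows, each an object of numbers: "tx", "ty", "tz": the shift along the tool's x, y, z each as a share of 25 cm, from -1 to 1; "twist": the turn about the tool's z as a share of 180 degrees, from -1 to 1. A call has exactly 8 rows; each row is the pose to reach, as a shift and turn from the pose commanded when the call began, along the tool's axes at that moment, turning the shorter way round; what a row does not reach only later rows make up. A row lasts 1/12 s, in which the tool goes at most 41.7 mm and 7.16 degrees, less where a joint would pass 70% of its speed; a pose out of reach is approached as far as the arm can. A call with a number of a shift or a turn outside -1 to 1 is refused whole. A call with a gripper value outside its range is refused whole. "claw" is the opening, from 0 (shut) to 1 (fully open), set as the call begins (left out, the last holds). The fingers move at their own pace and stop on an object; "grip_force" is the grip in N (left out, the last holds). Time passes only in rows, so rows that repeat a pose let the fingers close, or fill a call up. It gives the time, the measured TCP pose, the force, the opening and the grip force at its end, in the units of the state.
- get_state(): the state, without advancing time (a new reading comes with each control period).
- grab_frame(name): name is "side" or "top"; returns the picture (384x512x3 uint8, red, green, blue); there is no depth.
- calibration(name): a dict with "camera_matrix" (3x3 intrinsics, pixels), "extrinsics" (4x4, takes a point from camera to world coordinates). Camera axes: x right, y down, z forward; pixel columns grow to the right and rows downward; lengths in m; the calibration is good to about 2 mm. A picture is of the moment at which its call begins. calibration takes no time and is no camera call.
- job_done(): hands the job in; it is judged then, once.
Trained networks look in the newest picture that a camera, given by its name, has taken for a name from the list of things; names that differ only in an ending like _2 or _b are one class to them, and where a whole thing is asked for, a point or a joint stands for the part that bears it (a point fixed in the world has none). Each returns a list of dicts, best first, with "score" (0 to 1); they miss things now and then, are a little off and sometimes report something else, mostly with a low value. They report only what shows in the picture. A call takes as long as a camera call.
- boxes_of(query, camera): "rect" ([left, top, right, bottom] in pixels, round what is visible of it).
- regions_of(query, camera): "region" (384x512 bool, what is visible of it) and "rect" ([left, top, right, bottom] in pixels, round what is visible of it).
- spot_point(query, camera): "uv" ([column, row] in pixels: a listed point, or the origin of a listed thing).
The state is a dict: "t": time; "q": joint angles; "qd": joint speeds; "joint_efforts": joint torques, N m; "eef_pos": TCP position; "ee_rot": TCP orientation; "force": force on the tool from outside, world axes, zero at the start; "moment": the same for the moment, N m; "width": finger opening in m; "gripper_force": force on a finger pad.
Only numpy, scipy, OpenCV 4.12 (cv2) and the standard library are available. Lean on these libraries where they do the work, as an engineer would, in place of code of your own. Each camera call takes 0.05 s, during which the arm holds its last target. There are 200 camera calls.

## Working session

There is one attempt and no reset: what is moved stays moved. The work goes in short steps, Python scripts to look and compute and a tool call to move; the robot and the scene stay as the last step left them, time stands still between calls to the robot, and variables do not carry over. Pictures are saved under pics/ and viewed, at most 10 in all, crops included, and the job is handed in when it is done.

Besides the shell and the picture viewer there is one more tool, called after "Request:" by a JSON object that holds its "op" and its "data". arm_command: Moves the arm, as the interface text tells. Shift numbers are shares of 25 cm and turn numbers shares of 180 degrees, none past 1 either way. Its arguments: {"type":"object","properties":{"commands":{"type":"array"},"claw":{"type":"number"},"grip_force":{"type":"number"}},"required":["commands"]}

```bash
mkdir -p pics; cat > h.py <<'E'
import numpy as np, cv2
from station import *
def ray(cam,uv,z):
    c=calibration(cam);K=np.array(c["camera_matrix"]);T=np.array(c["extrinsics"])
    d=T[:3,:3]@np.linalg.solve(K,[uv[0],uv[1],1]);o=T[:3,3]
    return o+d*(z-o[2])/d[2]
E
python3 - <<'E'
from h import *
for n in("top","side"):
    f=grab_frame(n);cv2.imwrite(f"pics/{n}0.png",f[:,:,::-1])
    c=calibration(n);print(n,np.round(c["extrinsics"],3).tolist(),np.round(c["camera_matrix"],1).tolist())
for r in regions_of("case_a","top"):
    m=r["region"].astype(np.uint8);cs=max(cv2.findContours(m,0,2)[0],key=cv2.contourArea)[:,0,:]
    P=np.array([ray("top",p,0.058)[:2]*1000 for p in cs],np.float32)
    print(r["score"],r["rect"],cv2.minAreaRect(P))
for q in("mat","coat_rail","offcut","offcut_thick","sanding_block","try_square","tape_measure","glue_bottle"):
    for s in spot_point(q,"top")[:2]: print(q,round(s["score"],2),s["uv"],ray("top",s["uv"],0).round(3))
for s in spot_point("case_a","top"): print(s,ray("top",s["uv"],0).round(3))
s=get_state();print(s)
E
```

```text
top [[0.018, -0.995, 0.096, 0.438], [-1.0, -0.018, -0.001, -0.03], [0.002, -0.096, -0.995, 1.086], [0.0, 0.0, 0.0, 1.0]] [[410.8, 0.0, 250.7], [0.0, 410.8, 192.1], [0.0, 0.0, 1.0]]
side [[-0.704, -0.369, 0.607, -0.058], [-0.71, 0.369, -0.6, 0.569], [-0.003, -0.853, -0.521, 0.555], [0.0, 0.0, 0.0, 1.0]] [[361.2, 0.0, 251.6], [0.0, 361.2, 191.1], [0.0, 0.0, 1.0]]
0.87 [214.7, 197.7, 254.1, 247.2] ((459.1619873046875, 7.288829803466797), (117.14373016357422, 62.94890213012695), 27.098634719848633)
0.77 [338.3, 199.6, 369.8, 248.0] ((467.30078125, -290.682373046875), (74.90754699707031, 122.57990264892578), 82.07936096191406)
0.7 [113.3, 197.2, 143.0, 244.4] ((459.70343017578125, 280.0592346191406), (77.17427825927734, 115.15599822998047), 89.3034896850586)
mat 0.57 [247.4, 138.2] [ 0.689 -0.019  0.   ]
coat_rail 0.65 [245.6, 135.4] [ 0.696 -0.014  0.   ]
offcut 0.95 [171.3, 226.5] [0.448 0.177 0.   ]
offcut_thick 0.66 [129.1, 274.1] [0.323 0.282 0.   ]
sanding_block 0.97 [304.9, 210.4] [ 0.497 -0.175  0.   ]
sanding_block 0.57 [353.6, 223.4] [ 0.465 -0.303  0.   ]
try_square 0.75 [381.9
[... 274 characters left out ...]
 'score': 0.58} [ 0.472 -0.302  0.   ]
{'t': 0.6, 'q': array([ 1.56607914e+00,  3.58600587e-01,  1.19007618e-02,  2.57400450e-05,
       -1.22409149e+00, -2.88083879e-01]), 'qd': array([ 0.00013248,  0.00117978,  0.00125893,  0.00090248,  0.00093551,
       -0.00025491]), 'joint_efforts': array([ 5.62636669e-04, -5.81990719e+01,  2.93176925e+01,  6.99962452e+00,
        1.22916000e-02, -3.09679706e-05]), 'eef_pos': array([0.19485978, 0.64624707, 0.22656584]), 'ee_rot': array([-3.14158097e+00, -2.17858122e-05, -2.92792322e-01]), 'force': array([-0.36014314,  0.37195318,  0.07466956]), 'moment': array([-0.01891431,  0.03178844,  0.0410865 ]), 'gripper_force': 0.0, 'width': 0.08752563707886458}
```

View pics/top0.png

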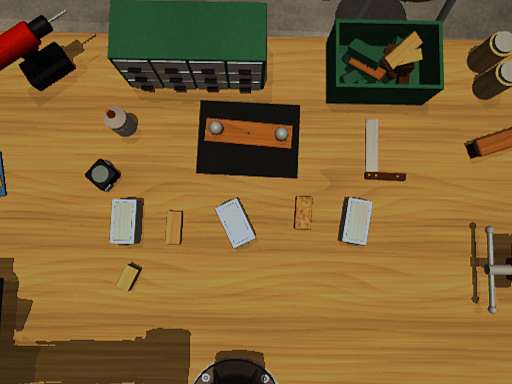

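View pics/side0.png

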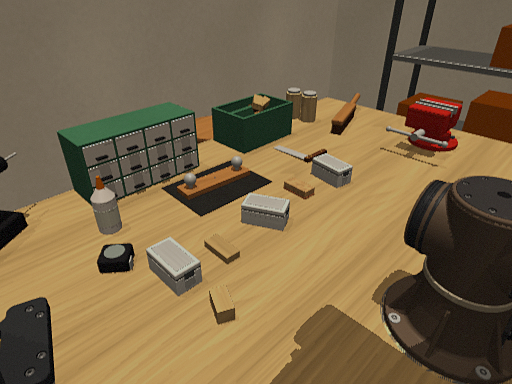

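The top view shows tins at about (126,221), (236,222) and (355,221), and the mat with the rail at (248,138). The side view agrees. Next I'll refine the tin poses by fitting the box model.

```bash
cat >> h.py <<'E'
from scipy.optimize import minimize
def proj(cam,P):
    c=calibration(cam);K=np.array(c["camera_matrix"]);T=np.linalg.inv(np.array(c["extrinsics"]))
    p=(P@T[:3,:3].T+T[:3,3])@K.T
    return p[:,:2]/p[:,2:]
def mask(cam,v,size,S=4):
    x,y,a=v;l,w,h=size
    B=np.array([[i*l/2,j*w/2,k*h] for i in(-1,1) for j in(-1,1) for k in(0,1)])
    R=np.array([[np.cos(a),-np.sin(a),0],[np.sin(a),np.cos(a),0],[0,0,1]])
    uv=proj(cam,B@R.T+[x,y,0])
    m=np.zeros((384*S,512*S),np.uint8)
    cv2.fillConvexPoly(m,cv2.convexHull(np.round((uv+.5)*S).astype(np.int32)),1)
    return m
def fit(obs,v0,size):
    O=[(c,cv2.resize(m.astype(np.uint8),None,fx=4,fy=4,interpolation=0)) for c,m in obs]
    def cost(v):
        r=0
        for c,m in O:
            k=mask(c,v,size);r+=1-(k&m).sum()/max(1,(k|m).sum())
        return r/len(O)
    s=np.array([[0,0,0],[.01,0,0],[0,.01,0],[0,0,.15],])
    best=min((minimize(cost,v0,method="Nelder-Mead",options=dict(initial_simplex=np.array(v0)+s*g,xatol=2e-4,fatol=1e-4)) for g in(1,-1)),key=lambda r:r.fun)
    return best.x.round(4),round(best.fun,3)
E
python3 - <<'E'
from h import *
grab_frame("top");grab_frame("side")
T=regions_of("case_a","top");S=regions_of("case_a","side")
def near(L,cam,v):
    c=proj(cam,np.array([[v[0],v[1],.03]]))[0]
    L=[r for r in L if r["region"][int(c[1]),int(c[0])]]
    return L[0]["region"] if L else None
for v0 in([.46,.277,0],[.46,.006,.45],[.47,-.295,-.1]):
    t=near(T,"top",v0);s=near(S,"side",v0)
    for nm,o in(("top",[("top",t)]),("side",[("side",s)]),("both",[("top",t),("side",s)])):
        o=[x for x in o if x[1] is not None]
        if o: print(v0,nm,*fit(o,v0,(.114,.062,.058)))
for r in regions_of("mat","top")[:1]:
    m=r["region"];cs=np.argwhere(m)[:,::-1];P=np.array([ray("top",p,.004)[:2] for p in cs[::3]],np.float32)
    print("mat",r["score"],r["rect"],cv2.minAreaRect(P))
E
```

```text
[0.46, 0.277, 0] top [0.4593 0.2892 0.0044] 0.046
[0.46, 0.277, 0] side [ 0.4598  0.288  -0.0466] 0.05
[0.46, 0.277, 0] both [ 0.4594  0.2895 -0.0176] 0.054
[0.46, 0.006, 0.45] top [0.4603 0.0093 0.4649] 0.049
[0.46, 0.006, 0.45] side [0.4597 0.0092 0.5925] 0.11
[0.46, 0.006, 0.45] both [0.4604 0.0089 0.4703] 0.084
[0.47, -0.295, -0.1] top [ 0.4695 -0.2969 -0.1603] 0.044
[0.47, -0.295, -0.1] side [ 0.4707 -0.2978 -0.3452] 0.101
[0.47, -0.295, -0.1] both [ 0.4695 -0.2972 -0.1614] 0.086
mat 0.8 [195.0, 100.3, 298.2, 179.1] ((0.6860237121582031, -0.02024407684803009), (0.2696075737476349, 0.19984380900859833), 88.12590789794922)
```

Request:
{"op": "arm_command", "data": {"commands": [{"tx": 0.05, "ty": 0.04}, {"tx": 0.14, "ty": 0.1}, {"tx": 0.25, "ty": 0.19}, {"tx": 0.37, "ty": 0.28}, {"tx": 0.49, "ty": 0.37}, {"tx": 0.61, "ty": 0.46}, {"tx": 0.74, "ty": 0.55}, {"tx": 0.86, "ty": 0.64}], "claw": 1, "grip_force": 55}}

```text
invalid input
```

Request:
{"op": "arm_command", "data": {"commands": [{"tx": 0.12, "ty": 0.09, "twist": -0.02}, {"tx": 0.24, "ty": 0.18, "twist": -0.04}, {"tx": 0.35, "ty": 0.26, "twist": -0.06}, {"tx": 0.45, "ty": 0.34, "twist": -0.08}, {"tx": 0.52, "ty": 0.39, "twist": -0.09}, {"tx": 0.56, "ty": 0.42, "twist": -0.09}, {"tx": 0.565, "ty": 0.421, "twist": -0.09}, {"tx": 0.565, "ty": 0.421, "twist": -0.09}]}}

```text
invalid input
```

```bash
cat >> h.py <<'E'
def go(x,y,z,a):
    s=get_state();p=s["eef_pos"];w=s["ee_rot"][2];d=np.array([x,y,z])-p
    tx=d[0]*np.cos(w)+d[1]*np.sin(w);ty=d[0]*np.sin(w)-d[1]*np.cos(w)
    print("t",round(s["t"],2),"pos",p.round(4),"rot",s["ee_rot"].round(3),"q",s["q"].round(2),"F",s["force"].round(2),"M",s["moment"].round(3),"w",round(s["width"],4),"gf",round(s["gripper_force"],1))
    print("tx %.3f ty %.3f tz %.3f twist %.4f"%(tx/.25,ty/.25,-d[2]/.25,-((a-w+np.pi)%(2*np.pi)-np.pi)/np.pi))
E
python3 -c "from h import *;go(.4595,.289,.018,-.01)"
```

```text
t 0.85 pos [0.1948 0.6462 0.2266] rot [-3.142 -0.    -0.293] q [ 1.57  0.36  0.01  0.   -1.22 -0.29] F [1.08 0.58 0.28] M [ 0.044  0.002 -0.045] w 0.088 gf 0.0
tx 1.426 ty 1.063 tz 0.834 twist -0.0900
```

Request:
{"op": "arm_command", "data": {"commands": [{"tx": 0.05, "ty": 0.04, "tz": 0, "twist": 0}, {"tx": 0.14, "ty": 0.1, "tz": 0, "twist": 0}, {"tx": 0.25, "ty": 0.19, "tz": 0, "twist": 0}, {"tx": 0.37, "ty": 0.28, "tz": 0, "twist": 0}, {"tx": 0.49, "ty": 0.37, "tz": 0, "twist": 0}, {"tx": 0.61, "ty": 0.46, "tz": 0, "twist": 0}, {"tx": 0.74, "ty": 0.55, "tz": 0, "twist": 0}, {"tx": 0.86, "ty": 0.64, "tz": 0, "twist": 0}], "claw": 1, "grip_force": 55}}

```text
t: 1.52
eef_pos: [0.3555, 0.4289, 0.2269]
ee_rot: [-3.141, -0.0, -0.292]
force: [0.7, 0.6, 0.5]
width: 0.0877
gripper_force: 0.0
```

Request:
{"op": "arm_command", "data": {"commands": [{"tx": 0.12, "ty": 0.09, "tz": 0, "twist": -0.02}, {"tx": 0.24, "ty": 0.18, "tz": 0, "twist": -0.04}, {"tx": 0.35, "ty": 0.26, "tz": 0, "twist": -0.06}, {"tx": 0.45, "ty": 0.34, "tz": 0, "twist": -0.08}, {"tx": 0.52, "ty": 0.39, "tz": 0, "twist": -0.09}, {"tx": 0.56, "ty": 0.42, "tz": 0, "twist": -0.09}, {"tx": 0.565, "ty": 0.421, "tz": 0, "twist": -0.09}, {"tx": 0.565, "ty": 0.421, "tz": 0, "twist": -0.09}]}}

```text
t: 2.18
eef_pos: [0.4597, 0.2889, 0.2266]
ee_rot: [-3.141, -0.0, -0.013]
force: [0.2, 0.3, -0.5]
width: 0.0877
gripper_force: 0.0
```

```bash
python3 -c "from h import *;go(.4595,.289,.018,-.01)"
```

```text
t 2.18 pos [0.4597 0.2889 0.2266] rot [-3.141 -0.    -0.013] q [ 0.92  0.14 -0.28 -0.   -1.15  0.64] F [ 0.16  0.31 -0.48] M [-0.049 -0.039 -0.005] w 0.0877 gf 0.0
tx -0.001 ty -0.000 tz 0.834 twist -0.0008
```

Request:
{"op": "arm_command", "data": {"commands": [{"tx": 0, "ty": 0, "tz": 0.08, "twist": 0}, {"tx": 0, "ty": 0, "tz": 0.2, "twist": 0}, {"tx": 0, "ty": 0, "tz": 0.35, "twist": 0}, {"tx": 0, "ty": 0, "tz": 0.5, "twist": 0}, {"tx": 0, "ty": 0, "tz": 0.63, "twist": 0}, {"tx": 0, "ty": 0, "tz": 0.74, "twist": 0}, {"tx": 0, "ty": 0, "tz": 0.81, "twist": 0}, {"tx": 0, "ty": 0, "tz": 0.83, "twist": 0}]}}

```text
t: 2.85
eef_pos: [0.4573, 0.2888, 0.0159]
ee_rot: [3.138, 0.003, -0.01]
force: [0.2, -0.4, -0.3]
width: 0.0874
gripper_force: 0.0
```

Request:
{"op": "arm_command", "data": {"commands": [{"tx": 0, "ty": 0, "tz": 0, "twist": 0}, {"tx": 0, "ty": 0, "tz": 0, "twist": 0}, {"tx": 0, "ty": 0, "tz": 0, "twist": 0}, {"tx": 0, "ty": 0, "tz": 0, "twist": 0}, {"tx": 0, "ty": 0, "tz": 0, "twist": 0}, {"tx": 0, "ty": 0, "tz": 0, "twist": 0}, {"tx": 0, "ty": 0, "tz": 0, "twist": 0}, {"tx": 0, "ty": 0, "tz": 0, "twist": 0}], "claw": 0, "grip_force": 55}}

```text
t: 3.52
eef_pos: [0.4597, 0.2898, 0.0204]
ee_rot: [-3.14, -0.001, -0.01]
force: [-2.0, -1.6, 7.4]
width: 0.0613
gripper_force: 55.0
```

```bash
python3 -c "from h import *;go(.4595,.289,.16,-.01)"
```

```text
t 3.52 pos [0.4597 0.2898 0.0204] rot [-3.14e+00 -1.00e-03 -1.00e-02] q [ 0.92  0.37 -0.52  0.   -0.68  0.64] F [-2.03 -1.63  7.43] M [-0.658  0.695 -0.056] w 0.0613 gf 55.0
tx -0.001 ty 0.003 tz -0.558 twist -0.0000
```

Request:
{"op": "arm_command", "data": {"commands": [{"tx": 0, "ty": 0, "tz": -0.04, "twist": 0}, {"tx": 0, "ty": 0, "tz": -0.13, "twist": 0}, {"tx": 0, "ty": 0, "tz": -0.24, "twist": 0}, {"tx": 0, "ty": 0, "tz": -0.35, "twist": 0}, {"tx": 0, "ty": 0, "tz": -0.45, "twist": 0}, {"tx": 0, "ty": 0, "tz": -0.53, "twist": 0}, {"tx": 0, "ty": 0, "tz": -0.56, "twist": 0}, {"tx": 0, "ty": 0, "tz": -0.56, "twist": 0}]}}

```text
t: 4.18
eef_pos: [0.46, 0.2903, 0.1614]
ee_rot: [-3.138, -0.003, -0.01]
force: [0.9, -0.4, -4.1]
width: 0.0618
gripper_force: 55.0
```

```bash
cat > s.py <<'E'
from h import *
import sys
L=[]
for i in range(int(sys.argv[1])):
    grab_frame("top");s=get_state();L.append(np.r_[s["t"],s["force"],s["moment"],s["joint_efforts"][[0,4,5]]])
L=np.array(L);print(L.round(2));print("mean",L[:,1:].mean(0).round(3),"std",L[:,1:].std(0).round(3));print(s["eef_pos"].round(4),s["width"])
E
python3 s.py 6
```

```text
[[ 4.23  0.6  -0.34 -3.92 -0.11  0.05 -0.    0.   -0.11 -0.  ]
 [ 4.28  0.12  0.48 -4.09 -0.11  0.01  0.03  0.03  0.07  0.  ]
 [ 4.33 -0.24  0.31 -4.48 -0.08  0.02 -0.02  0.02  0.1   0.  ]
 [ 4.38  0.51 -0.33 -3.36 -0.07  0.03 -0.02  0.01  0.09 -0.  ]
 [ 4.43  0.41 -0.12 -3.86  0.02  0.01  0.05 -0.01  0.08 -0.  ]
 [ 4.48 -0.38  0.08 -3.31 -0.01  0.01  0.01 -0.01  0.07 -0.  ]]
mean [ 0.172  0.013 -3.837 -0.06   0.021  0.007  0.008  0.049 -0.   ] std [0.373 0.307 0.406 0.049 0.017 0.024 0.015 0.071 0.   ]
[0.4588 0.2888 0.1575] 0.06192498549825783
```

Request:
{"op": "arm_command", "data": {"commands": [{"tx": 0.12, "ty": 0, "tz": 0, "twist": 0}, {"tx": 0.24, "ty": 0, "tz": 0, "twist": 0}, {"tx": 0.24, "ty": 0, "tz": 0, "twist": 0}, {"tx": 0.24, "ty": 0, "tz": 0, "twist": 0}, {"tx": 0.12, "ty": 0, "tz": 0, "twist": 0}, {"tx": 0, "ty": 0, "tz": 0, "twist": 0}, {"tx": 0, "ty": 0, "tz": 0, "twist": 0}, {"tx": 0, "ty": 0, "tz": 0, "twist": 0}]}}

```text
t: 5.15
eef_pos: [0.4575, 0.2892, 0.1588]
ee_rot: [3.141, 0.001, -0.008]
force: [0.8, -0.3, -2.0]
width: 0.0618
gripper_force: 55.0
```

Request:
{"op": "arm_command", "data": {"commands": [{"tx": 0, "ty": 0, "tz": 0, "twist": 0}, {"tx": 0.12, "ty": 0, "tz": 0, "twist": 0}, {"tx": 0.24, "ty": 0, "tz": 0, "twist": 0}, {"tx": 0.24, "ty": 0, "tz": 0, "twist": 0}, {"tx": 0.24, "ty": 0, "tz": 0, "twist": 0}, {"tx": 0.24, "ty": 0, "tz": 0, "twist": 0}, {"tx": 0.12, "ty": 0, "tz": 0, "twist": 0}, {"tx": 0, "ty": 0, "tz": 0, "twist": 0}]}}

```text
t: 5.82
eef_pos: [0.4589, 0.289, 0.1582]
ee_rot: [3.141, 0.001, -0.012]
force: [-1.1, 1.5, -3.1]
width: 0.0617
gripper_force: 55.0
```

```bash
python3 s.py 12
```

```text
[[ 5.87 -9.73 -4.46 -5.92 -0.89  2.21 -0.   -0.65  1.86  0.52]
 [ 5.92  0.71  0.74 -2.48  0.02 -0.19 -0.01  0.72  0.17 -0.62]
 [ 5.97  1.22 -0.8  -3.11  0.05 -0.11 -0.01  0.39 -0.09 -0.26]
 [ 6.02  0.3  -0.25 -2.87  0.   -0.1  -0.    0.37 -0.06 -0.1 ]
 [ 6.07  0.25 -0.14 -2.22  0.04 -0.03  0.02  0.35  0.01 -0.03]
 [ 6.12  0.3   0.06 -2.99 -0.07  0.01 -0.    0.31  0.05 -0.01]
 [ 6.17  0.56 -0.47 -3.93 -0.04 -0.04  0.01  0.26  0.07  0.  ]
 [ 6.22 -0.44  0.39 -3.4  -0.05 -0.01  0.01  0.21  0.08  0.  ]
 [ 6.27  1.06  0.36 -3.2  -0.02 -0.03  0.    0.16  0.08  0.  ]
 [ 6.32  0.32 -0.24 -2.37 -0.04 -0.01  0.01  0.11  0.08  0.  ]
 [ 6.37  0.45  0.44 -2.71 -0.06  0.03 -0.02  0.07  0.08  0.  ]
 [ 6.42 -0.48  0.49 -3.14 -0.1   0.01 -0.02  0.04  0.08  0.  ]]
mean [-4.560e-01 -3.240e-01 -3.196e+00 -9.500e-02  1.450e-01 -1.000e-03
  1.940e-01  2.000e-01 -4.000e-02] std [2.838 1.319 0.938 0.244 0.625 0.012 0.309 0.505 0.244]
[0.4597 0.2893 0.1588] 0.061567389184097654
```

Request:
{"op": "arm_command", "data": {"commands": [{"tx": 0.12, "ty": 0, "tz": 0, "twist": 0}, {"tx": 0.24, "ty": 0, "tz": 0, "twist": 0}, {"tx": 0.24, "ty": 0, "tz": 0, "twist": 0}, {"tx": 0.12, "ty": 0, "tz": 0, "twist": 0}, {"tx": 0, "ty": 0, "tz": 0, "twist": 0}, {"tx": 0, "ty": 0, "tz": 0, "twist": 0}, {"tx": 0.12, "ty": 0, "tz": 0, "twist": 0}, {"tx": 0.24, "ty": 0, "tz": 0, "twist": 0}]}}

```text
t: 7.08
eef_pos: [0.5192, 0.2894, 0.16]
ee_rot: [-3.141, -0.001, -0.007]
force: [1.1, 1.7, -2.6]
width: 0.062
gripper_force: 55.0
```

```bash
python3 s.py 12
```

```text
[[ 7.13e+00  1.13e+01  4.84e+00 -1.50e-01  8.60e-01 -2.36e+00  2.00e-02
   8.20e-01 -1.74e+00 -4.20e-01]
 [ 7.18e+00 -1.01e+00 -1.00e+00 -4.27e+00 -9.00e-02  2.40e-01 -1.00e-02
  -9.00e-01  6.00e-02  6.00e-01]
 [ 7.23e+00 -6.80e-01  6.10e-01 -3.19e+00 -2.00e-02  8.00e-02 -3.00e-02
  -4.10e-01  2.50e-01  2.40e-01]
 [ 7.28e+00 -4.10e-01  6.00e-02 -3.34e+00 -8.00e-02  8.00e-02 -1.00e-02
  -3.90e-01  2.00e-01  8.00e-02]
 [ 7.33e+00  6.80e-01 -2.60e-01 -3.53e+00 -7.00e-02  7.00e-02  3.00e-02
  -3.60e-01  1.40e-01  3.00e-02]
 [ 7.38e+00  4.60e-01  1.50e-01 -2.52e+00 -4.00e-02  3.00e-02  3.00e-02
  -3.10e-01  1.00e-01  1.00e-02]
 [ 7.43e+00  6.90e-01 -5.40e-01 -2.87e+00  2.00e-02  2.00e-02  3.00e-02
  -2.60e-01  9.00e-02 -0.00e+00]
 [ 7.48e+00  6.40e-01 -2.40e-01 -3.36e+00  0.00e+00  1.00e-02 -1.00e-02
  -2.00e-01  8.00e-02 -0.00e+00]
 [ 7.53e+00  4.90e-01 -2.90e-01 -2.99e+00 -3.00e-02 -0.00e+00 -2.00e-02
  -1.50e-01  8.00e-02 -0.00e+00]
 [ 7.58e+00 -6.90e-01  1.20e-01 -3.76e+00 -5.00e-02  2.00e-02  0.00e+00
  -1.00e-01  8.00e-02 -0.00e+00]
 [ 7.63e+00  2.40e-01 -1.00e-02 -3.33e+00 -3.00e-02 -2.00e-02  3.00e-02
  -6.00e-02  8.00e-02 -0.00e+00]
 [ 7.68e+00 -7.90e-01 -2.70e-01 -3.04e+00 -6.00e-02  0.00e+00 -1.00e-02
  -3.00e-02  8.00e-02 -0.00e+00]]
mean [ 0.911  0.264 -3.029  0.033 -0.154  0.005 -0.197 -0.042  0.043] std [3.193 1.43  0.968 0.25  0.668 0.022 0.378 0.516 0.221]
[0.5191 0.289  0.1593] 0.06179234539668024
```

The joint-5 torque settles to the same 0.08 N m after strokes in either direction, so this tin is silent. I'll set it back.

Request:
{"op": "arm_command", "data": {"commands": [{"tx": -0.06, "ty": 0, "tz": 0, "twist": 0}, {"tx": -0.15, "ty": 0, "tz": 0.02, "twist": 0}, {"tx": -0.22, "ty": 0, "tz": 0.07, "twist": 0}, {"tx": -0.24, "ty": 0, "tz": 0.15, "twist": 0}, {"tx": -0.24, "ty": 0, "tz": 0.24, "twist": 0}, {"tx": -0.24, "ty": 0, "tz": 0.34, "twist": 0}, {"tx": -0.24, "ty": 0, "tz": 0.43, "twist": 0}, {"tx": -0.24, "ty": 0, "tz": 0.49, "twist": 0}]}}

```text
t: 8.35
eef_pos: [0.4586, 0.289, 0.0349]
ee_rot: [3.141, 0.001, -0.01]
force: [0.1, 0.1, -3.7]
width: 0.0616
gripper_force: 55.0
```

Request:
{"op": "arm_command", "data": {"commands": [{"tx": 0, "ty": 0, "tz": 0.03, "twist": 0}, {"tx": 0, "ty": 0, "tz": 0.05, "twist": 0}, {"tx": 0, "ty": 0, "tz": 0.06, "twist": 0}, {"tx": 0, "ty": 0, "tz": 0.065, "twist": 0}, {"tx": 0, "ty": 0, "tz": 0.07, "twist": 0}, {"tx": 0, "ty": 0, "tz": 0.07, "twist": 0}, {"tx": 0, "ty": 0, "tz": 0.07, "twist": 0}, {"tx": 0, "ty": 0, "tz": 0.07, "twist": 0}]}}

```text
t: 9.02
eef_pos: [0.4599, 0.29, 0.0204]
ee_rot: [-3.14, -0.001, -0.01]
force: [-2.9, -1.0, 5.9]
width: 0.0619
gripper_force: 55.0
```

Request:
{"op": "arm_command", "data": {"commands": [{"tx": 0, "ty": 0, "tz": 0, "twist": 0}, {"tx": 0, "ty": 0, "tz": 0, "twist": 0}, {"tx": 0, "ty": 0, "tz": 0, "twist": 0}, {"tx": 0, "ty": 0, "tz": 0, "twist": 0}, {"tx": 0, "ty": 0, "tz": 0, "twist": 0}, {"tx": 0, "ty": 0, "tz": 0, "twist": 0}, {"tx": 0, "ty": 0, "tz": 0, "twist": 0}, {"tx": 0, "ty": 0, "tz": 0, "twist": 0}], "claw": 1}}

```text
t: 9.68
eef_pos: [0.4594, 0.2894, 0.019]
ee_rot: [3.141, 0.0, -0.01]
force: [-0.1, -0.6, -0.7]
width: 0.0872
gripper_force: 0.0
```

```bash
python3 -c "from h import *;go(.4604,.009,.16,.467)"
```

```text
t 9.68 pos [0.4594 0.2894 0.019 ] rot [ 3.141  0.    -0.01 ] q [ 0.92  0.37 -0.52  0.   -0.67  0.64] F [-0.14 -0.6  -0.67] M [-0.075  0.     0.007] w 0.0872 gf 0.0
tx 0.015 ty 1.122 tz -0.564 twist -0.1519
```

Request:
{"op": "arm_command", "data": {"commands": [{"tx": 0, "ty": 0, "tz": -0.05, "twist": 0}, {"tx": 0, "ty": 0, "tz": -0.16, "twist": 0}, {"tx": 0, "ty": 0, "tz": -0.29, "twist": 0}, {"tx": 0, "ty": 0, "tz": -0.41, "twist": 0}, {"tx": 0, "ty": 0.01, "tz": -0.5, "twist": 0}, {"tx": 0, "ty": 0.05, "tz": -0.55, "twist": 0}, {"tx": 0, "ty": 0.12, "tz": -0.56, "twist": 0}, {"tx": 0, "ty": 0.22, "tz": -0.56, "twist": 0}]}}

```text
t: 10.35
eef_pos: [0.4591, 0.2347, 0.1597]
ee_rot: [-3.14, -0.001, -0.009]
force: [0.3, -0.0, -0.4]
width: 0.0879
gripper_force: 0.0
```

Request:
{"op": "arm_command", "data": {"commands": [{"tx": 0, "ty": 0.13, "tz": 0, "twist": -0.03}, {"tx": 0, "ty": 0.28, "tz": 0, "twist": -0.06}, {"tx": 0, "ty": 0.43, "tz": 0, "twist": -0.09}, {"tx": 0, "ty": 0.58, "tz": 0, "twist": -0.12}, {"tx": 0.01, "ty": 0.72, "tz": 0, "twist": -0.15}, {"tx": 0.01, "ty": 0.83, "tz": 0, "twist": -0.152}, {"tx": 0.015, "ty": 0.89, "tz": 0, "twist": -0.152}, {"tx": 0.015, "ty": 0.9, "tz": 0, "twist": -0.152}]}}

```text
t: 11.02
eef_pos: [0.4589, 0.0063, 0.1581]
ee_rot: [-3.141, 0.002, 0.465]
force: [0.9, -0.3, 0.3]
width: 0.0877
gripper_force: 0.0
```

```bash
python3 -c "
from h import *;go(.4604,.009,.019,.467)
f=grab_frame('top');cv2.imwrite('pics/t1.png',f[:,:,::-1])
for r in regions_of('case_a','top'):
    print(r['score'],r['rect'])
    if r['rect'][2]<160: print(fit([('top',r['region'])],[.46,.289,0],(.114,.062,.058)))
go(.4604,.009,.019,.467)"
```

```text
t 11.02 pos [0.4589 0.0063 0.1581] rot [-3.141e+00  2.000e-03  4.650e-01] q [ 0.44  0.06 -0.54 -0.   -0.97  1.59] F [ 0.86 -0.31  0.29] M [-0.045 -0.014 -0.008] w 0.0877 gf 0.0
tx 0.010 ty -0.007 tz 0.556 twist -0.0008
0.91 [337.2, 199.0, 370.3, 244.6]
0.66 [112.6, 199.6, 141.6, 223.0]
(array([0.4674, 0.2903, 0.0115]), np.float64(0.541))
t 11.12 pos [0.4595 0.0082 0.1584] rot [-3.141e+00  1.000e-03  4.650e-01] q [ 0.45  0.06 -0.54 -0.   -0.97  1.59] F [-0.91 -1.22  0.01] M [-0.013 -0.034  0.026] w 0.088 gf 0.0
tx 0.005 ty -0.001 tz 0.557 twist -0.0006
```

Request:
{"op": "arm_command", "data": {"commands": [{"tx": 0, "ty": 0, "tz": 0.05, "twist": 0}, {"tx": 0, "ty": 0, "tz": 0.14, "twist": 0}, {"tx": 0, "ty": 0, "tz": 0.25, "twist": 0}, {"tx": 0, "ty": 0, "tz": 0.36, "twist": 0}, {"tx": 0, "ty": 0, "tz": 0.45, "twist": 0}, {"tx": 0, "ty": 0, "tz": 0.52, "twist": 0}, {"tx": 0, "ty": 0, "tz": 0.55, "twist": 0}, {"tx": 0, "ty": 0, "tz": 0.555, "twist": 0}]}}

```text
t: 11.78
eef_pos: [0.4591, 0.0095, 0.0187]
ee_rot: [-3.141, 0.004, 0.468]
force: [-0.1, 0.1, -0.9]
width: 0.0879
gripper_force: 0.0
```

Request:
{"op": "arm_command", "data": {"commands": [{"tx": 0, "ty": 0, "tz": 0, "twist": 0}, {"tx": 0, "ty": 0, "tz": 0, "twist": 0}, {"tx": 0, "ty": 0, "tz": 0, "twist": 0}, {"tx": 0, "ty": 0, "tz": 0, "twist": 0}, {"tx": 0, "ty": 0, "tz": 0, "twist": 0}, {"tx": 0, "ty": 0, "tz": 0, "twist": 0}, {"tx": 0, "ty": 0, "tz": 0, "twist": 0}, {"tx": 0, "ty": 0, "tz": 0, "twist": 0}], "claw": 0, "grip_force": 55}}

```text
t: 12.45
eef_pos: [0.4611, 0.0096, 0.0213]
ee_rot: [3.141, -0.002, 0.468]
force: [-1.0, -1.0, 7.4]
width: 0.0618
gripper_force: 55.0
```

Request:
{"op": "arm_command", "data": {"commands": [{"tx": 0, "ty": 0, "tz": -0.04, "twist": 0}, {"tx": 0, "ty": 0, "tz": -0.13, "twist": 0}, {"tx": 0, "ty": 0, "tz": -0.24, "twist": 0}, {"tx": 0, "ty": 0, "tz": -0.35, "twist": 0}, {"tx": 0, "ty": 0, "tz": -0.45, "twist": 0}, {"tx": 0, "ty": 0, "tz": -0.53, "twist": 0}, {"tx": 0, "ty": 0, "tz": -0.56, "twist": 0}, {"tx": 0, "ty": 0, "tz": -0.56, "twist": 0}]}}

```text
t: 13.12
eef_pos: [0.4609, 0.0098, 0.1617]
ee_rot: [-3.141, -0.003, 0.467]
force: [0.5, 0.3, -4.9]
width: 0.0617
gripper_force: 55.0
```

```bash
python3 s.py 6
```

```text
[[ 1.317e+01 -3.400e-01  2.400e-01 -4.900e+00 -2.000e-02  2.000e-02
   3.000e-02  1.000e-02 -1.300e-01 -0.000e+00]
 [ 1.322e+01 -7.000e-02  2.300e-01 -4.140e+00 -6.000e-02  9.000e-02
   1.000e-02  4.000e-02  6.000e-02 -0.000e+00]
 [ 1.327e+01 -9.000e-01 -1.000e-01 -4.120e+00 -1.000e-01 -0.000e+00
  -5.000e-02  3.000e-02  1.000e-01 -0.000e+00]
 [ 1.332e+01 -2.300e-01 -3.400e-01 -4.750e+00 -7.000e-02 -6.000e-02
   5.000e-02  1.000e-02  9.000e-02 -0.000e+00]
 [ 1.337e+01 -8.000e-02  2.000e-01 -4.610e+00 -0.000e+00 -7.000e-02
   2.000e-02 -1.000e-02  8.000e-02  0.000e+00]
 [ 1.342e+01 -1.170e+00 -4.500e-01 -5.080e+00 -6.000e-02 -7.000e-02
   0.000e+00 -1.000e-02  7.000e-02  0.000e+00]]
mean [-0.463 -0.037 -4.602 -0.053 -0.016  0.01   0.012  0.043 -0.   ] std [0.421 0.281 0.362 0.032 0.057 0.03  0.018 0.079 0.   ]
[0.4595 0.0092 0.1589] 0.06191046449627587
```

Request:
{"op": "arm_command", "data": {"commands": [{"tx": 0.12, "ty": 0, "tz": 0, "twist": 0}, {"tx": 0.24, "ty": 0, "tz": 0, "twist": 0}, {"tx": 0.24, "ty": 0, "tz": 0, "twist": 0}, {"tx": 0.24, "ty": 0, "tz": 0, "twist": 0}, {"tx": 0.12, "ty": 0, "tz": 0, "twist": 0}, {"tx": 0, "ty": 0, "tz": 0, "twist": 0}, {"tx": 0, "ty": 0, "tz": 0, "twist": 0}, {"tx": 0, "ty": 0, "tz": 0, "twist": 0}]}}

```text
t: 14.08
eef_pos: [0.4582, 0.0084, 0.1598]
ee_rot: [-3.141, 0.001, 0.467]
force: [0.9, -0.1, -4.4]
width: 0.0616
gripper_force: 55.0
```

Request:
{"op": "arm_command", "data": {"commands": [{"tx": 0, "ty": 0, "tz": 0, "twist": 0}, {"tx": 0.12, "ty": 0, "tz": 0, "twist": 0}, {"tx": 0.24, "ty": 0, "tz": 0, "twist": 0}, {"tx": 0.24, "ty": 0, "tz": 0, "twist": 0}, {"tx": 0.24, "ty": 0, "tz": 0, "twist": 0}, {"tx": 0.24, "ty": 0, "tz": 0, "twist": 0}, {"tx": 0.12, "ty": 0, "tz": 0, "twist": 0}, {"tx": 0, "ty": 0, "tz": 0, "twist": 0}]}}

```text
t: 14.75
eef_pos: [0.4598, 0.0093, 0.1595]
ee_rot: [3.142, 0.002, 0.468]
force: [-1.0, -0.9, -4.5]
width: 0.0615
gripper_force: 55.0
```

```bash
sed -i 's/print(L.round(2))/np.set_printoptions(suppress=True,linewidth=150);print(L.round(2))/' s.py; python3 s.py 12
```

```text
[[ 14.8  -11.75  -3.94  -7.97  -0.66   2.37   0.     0.92   2.9   -0.04]
 [ 14.85   0.93  -0.35  -4.03  -0.03  -0.25   0.03   0.11   0.03   0.02]
 [ 14.9    1.4    1.36  -4.9    0.03  -0.22  -0.02  -0.27  -0.3    0.01]
 [ 14.95   1.12   0.7   -3.82  -0.02  -0.15   0.    -0.22  -0.17   0.  ]
 [ 15.     0.88   0.08  -4.97  -0.08  -0.12  -0.04  -0.17  -0.05   0.  ]
 [ 15.05   1.18  -0.23  -3.33  -0.02  -0.07  -0.02  -0.12   0.02   0.  ]
 [ 15.1    0.46   0.79  -5.48  -0.05  -0.09  -0.01  -0.08   0.05   0.  ]
 [ 15.15   0.25  -0.55  -4.5   -0.07  -0.04  -0.    -0.05   0.07   0.  ]
 [ 15.2   -0.25   0.15  -4.39  -0.07  -0.06   0.    -0.03   0.07  -0.  ]
 [ 15.25  -0.49  -0.6   -3.61  -0.02  -0.05  -0.01  -0.02   0.07  -0.  ]
 [ 15.3    0.22  -0.04  -4.85  -0.08  -0.03  -0.02  -0.01   0.07   0.  ]
 [ 15.35  -0.29  -0.43  -3.83  -0.08   0.    -0.03  -0.     0.07   0.  ]]
mean [-0.528 -0.254 -4.641 -0.095  0.108 -0.009  0.005  0.237 -0.   ] std [3.435 1.25  1.175 0.174 0.687 0.018 0.293 0.812 0.013]
[0.4605 0.0096 0.1601] 0.06170021050542823
```

Request:
{"op": "arm_command", "data": {"commands": [{"tx": 0.12, "ty": 0, "tz": 0, "twist": 0}, {"tx": 0.24, "ty": 0, "tz": 0, "twist": 0}, {"tx": 0.24, "ty": 0, "tz": 0, "twist": 0}, {"tx": 0.12, "ty": 0, "tz": 0, "twist": 0}, {"tx": 0, "ty": 0, "tz": 0, "twist": 0}, {"tx": 0, "ty": 0, "tz": 0, "twist": 0}, {"tx": 0.12, "ty": 0, "tz": 0, "twist": 0}, {"tx": 0.24, "ty": 0, "tz": 0, "twist": 0}]}}

```text
t: 16.02
eef_pos: [0.5137, 0.0362, 0.161]
ee_rot: [3.142, -0.001, 0.467]
force: [1.3, 0.5, -3.0]
width: 0.0616
gripper_force: 55.0
```

```bash
python3 s.py 12
```

```text
[[16.07 11.69  3.32 -0.2   0.48 -2.66  0.   -0.89 -2.73  0.03]
 [16.12 -1.08  0.51 -4.81 -0.16  0.19 -0.06 -0.08  0.14 -0.02]
 [16.17 -0.34 -0.58 -4.23 -0.08  0.17  0.    0.27  0.43 -0.01]
 [16.22 -0.57 -0.11 -5.17 -0.08  0.17  0.03  0.22  0.3  -0.  ]
 [16.27 -0.67 -0.23 -4.59 -0.1   0.03 -0.    0.16  0.19 -0.  ]
 [16.32 -0.6  -0.59 -2.81 -0.06  0.03  0.    0.11  0.12 -0.  ]
 [16.37 -0.   -1.23 -4.92 -0.09  0.01  0.    0.08  0.09  0.  ]
 [16.42  0.61  0.72 -4.33 -0.08 -0.01  0.05  0.05  0.07  0.  ]
 [16.47  0.73 -0.88 -3.22 -0.05 -0.01  0.01  0.03  0.07  0.  ]
 [16.52  0.12 -1.19 -3.89  0.02 -0.03 -0.01  0.02  0.07  0.  ]
 [16.57 -0.36  0.49 -4.65 -0.11 -0.02  0.06  0.01  0.07  0.  ]
 [16.62  0.81  0.78 -4.44 -0.09 -0.03  0.02  0.    0.07  0.  ]]
mean [ 0.86   0.085 -3.937 -0.032 -0.18   0.009 -0.001 -0.092  0.   ] std [3.316 1.191 1.304 0.16  0.752 0.03  0.284 0.802 0.011]
[0.5137 0.0363 0.1606] 0.06152390183346857
```

This one is silent too, settling to a constant 0.07 at both ends. I'll set it back.

Request:
{"op": "arm_command", "data": {"commands": [{"tx": -0.06, "ty": 0, "tz": 0, "twist": 0}, {"tx": -0.15, "ty": 0, "tz": 0.02, "twist": 0}, {"tx": -0.22, "ty": 0, "tz": 0.07, "twist": 0}, {"tx": -0.24, "ty": 0, "tz": 0.15, "twist": 0}, {"tx": -0.24, "ty": 0, "tz": 0.24, "twist": 0}, {"tx": -0.24, "ty": 0, "tz": 0.34, "twist": 0}, {"tx": -0.24, "ty": 0, "tz": 0.43, "twist": 0}, {"tx": -0.24, "ty": 0, "tz": 0.49, "twist": 0}]}}

```text
t: 17.28
eef_pos: [0.4595, 0.0091, 0.0364]
ee_rot: [-3.141, 0.001, 0.467]
force: [-0.9, -0.2, -3.8]
width: 0.0619
gripper_force: 55.0
```

Request:
{"op": "arm_command", "data": {"commands": [{"tx": 0, "ty": 0, "tz": 0.03, "twist": 0}, {"tx": 0, "ty": 0, "tz": 0.05, "twist": 0}, {"tx": 0, "ty": 0, "tz": 0.06, "twist": 0}, {"tx": 0, "ty": 0, "tz": 0.065, "twist": 0}, {"tx": 0, "ty": 0, "tz": 0.07, "twist": 0}, {"tx": 0, "ty": 0, "tz": 0.07, "twist": 0}, {"tx": 0, "ty": 0, "tz": 0.07, "twist": 0}, {"tx": 0, "ty": 0, "tz": 0.07, "twist": 0}]}}

```text
t: 17.95
eef_pos: [0.461, 0.0097, 0.0213]
ee_rot: [3.141, -0.002, 0.468]
force: [-3.3, 0.9, 6.0]
width: 0.062
gripper_force: 55.0
```

Request:
{"op": "arm_command", "data": {"commands": [{"tx": 0, "ty": 0, "tz": 0, "twist": 0}, {"tx": 0, "ty": 0, "tz": 0, "twist": 0}, {"tx": 0, "ty": 0, "tz": 0, "twist": 0}, {"tx": 0, "ty": 0, "tz": 0, "twist": 0}, {"tx": 0, "ty": 0, "tz": 0, "twist": 0}, {"tx": 0, "ty": 0, "tz": 0, "twist": 0}, {"tx": 0, "ty": 0, "tz": 0, "twist": 0}, {"tx": 0, "ty": 0, "tz": 0, "twist": 0}], "claw": 1}}

```text
t: 18.62
eef_pos: [0.4603, 0.0094, 0.0203]
ee_rot: [3.142, 0.0, 0.467]
force: [-0.2, 0.2, -0.3]
width: 0.0874
gripper_force: 0.0
```

Request:
{"op": "arm_command", "data": {"commands": [{"tx": 0, "ty": 0, "tz": -0.05, "twist": 0}, {"tx": 0, "ty": 0, "tz": -0.16, "twist": 0}, {"tx": 0, "ty": 0, "tz": -0.29, "twist": 0}, {"tx": 0, "ty": 0, "tz": -0.41, "twist": 0}, {"tx": 0, "ty": 0, "tz": -0.5, "twist": 0}, {"tx": 0, "ty": 0, "tz": -0.55, "twist": 0}, {"tx": 0, "ty": 0, "tz": -0.56, "twist": 0}, {"tx": 0, "ty": 0, "tz": -0.56, "twist": 0}]}}

```text
t: 19.28
eef_pos: [0.4606, 0.0096, 0.1609]
ee_rot: [-3.142, -0.002, 0.467]
force: [-0.2, 0.8, 0.0]
width: 0.0875
gripper_force: 0.0
```

```bash
python3 -c "from h import *;go(.4695,-.297,.019,-.16)"
```

```text
t 19.28 pos [0.4606 0.0096 0.1609] rot [-3.142e+00 -2.000e-03  4.670e-01] q [ 0.45  0.06 -0.54 -0.   -0.97  1.59] F [-0.18  0.83  0.04] M [-0.113  0.014 -0.008] w 0.0875 gf 0.0
tx -0.521 ty 1.111 tz 0.568 twist 0.1997
```

Request:
{"op": "arm_command", "data": {"commands": [{"tx": -0.02, "ty": 0.04, "tz": 0, "twist": 0}, {"tx": -0.06, "ty": 0.13, "tz": 0, "twist": 0}, {"tx": -0.12, "ty": 0.26, "tz": 0, "twist": 0}, {"tx": -0.18, "ty": 0.39, "tz": 0, "twist": 0}, {"tx": -0.25, "ty": 0.52, "tz": 0, "twist": 0}, {"tx": -0.31, "ty": 0.65, "tz": 0, "twist": 0}, {"tx": -0.36, "ty": 0.76, "tz": 0, "twist": 0}, {"tx": -0.4, "ty": 0.85, "tz": 0, "twist": 0}]}}

```text
t: 19.95
eef_pos: [0.4653, -0.2279, 0.1584]
ee_rot: [-3.14, 0.003, 0.466]
force: [0.5, 1.0, -0.0]
width: 0.0873
gripper_force: 0.0
```

Request:
{"op": "arm_command", "data": {"commands": [{"tx": -0.03, "ty": 0.07, "tz": 0, "twist": 0.03}, {"tx": -0.06, "ty": 0.13, "tz": 0, "twist": 0.06}, {"tx": -0.09, "ty": 0.18, "tz": 0, "twist": 0.09}, {"tx": -0.11, "ty": 0.22, "tz": 0, "twist": 0.12}, {"tx": -0.12, "ty": 0.25, "tz": 0, "twist": 0.15}, {"tx": -0.121, "ty": 0.261, "tz": 0, "twist": 0.18}, {"tx": -0.121, "ty": 0.261, "tz": 0, "twist": 0.199}, {"tx": -0.121, "ty": 0.261, "tz": 0, "twist": 0.199}]}}

```text
t: 20.62
eef_pos: [0.4679, -0.2977, 0.1583]
ee_rot: [-3.141, 0.003, -0.161]
force: [-0.5, 0.0, -0.2]
width: 0.0875
gripper_force: 0.0
```

```bash
python3 -c "
from h import *
grab_frame('top')
for r in regions_of('case_a','top'):
    if 200<r['rect'][0]<270:v=[.46,.009,.46]
    elif r['rect'][0]<160:v=[.46,.289,0]
    else: continue
    print(r['score'],r['rect'],fit([('top',r['region'])],v,(.114,.062,.058)))
go(.4695,-.297,.019,-.16)"
```

```text
0.82 [213.8, 198.5, 252.3, 247.0] (array([0.4573, 0.0107, 0.4824]), np.float64(0.056))
0.58 [111.3, 199.5, 140.2, 245.2] (array([ 0.4594,  0.2923, -0.024 ]), np.float64(0.044))
0.55 [101.4, 107.0, 137.4, 135.5] (array([0.46 , 0.289, 0.   ]), np.float64(1.0))
t 20.72 pos [ 0.4683 -0.2974  0.1589] rot [-3.141e+00  2.000e-03 -1.560e-01] q [-0.21  0.22 -0.35 -0.   -1.01  1.63] F [-0.4   0.36  0.78] M [0.012 0.004 0.031] w 0.0878 gf 0.0
tx 0.005 ty -0.002 tz 0.560 twist 0.0013
```

Both silent tins stand where they started. On to the third.

Request:
{"op": "arm_command", "data": {"commands": [{"tx": 0, "ty": 0, "tz": 0.05, "twist": 0}, {"tx": 0, "ty": 0, "tz": 0.14, "twist": 0}, {"tx": 0, "ty": 0, "tz": 0.25, "twist": 0}, {"tx": 0, "ty": 0, "tz": 0.36, "twist": 0}, {"tx": 0, "ty": 0, "tz": 0.45, "twist": 0}, {"tx": 0, "ty": 0, "tz": 0.52, "twist": 0}, {"tx": 0, "ty": 0, "tz": 0.55, "twist": 0}, {"tx": 0, "ty": 0, "tz": 0.56, "twist": 0}]}}

```text
t: 21.38
eef_pos: [0.468, -0.2968, 0.0185]
ee_rot: [-3.141, 0.003, -0.156]
force: [-0.6, 0.1, 0.0]
width: 0.0878
gripper_force: 0.0
```

Request:
{"op": "arm_command", "data": {"commands": [{"tx": 0, "ty": 0, "tz": 0, "twist": 0}, {"tx": 0, "ty": 0, "tz": 0, "twist": 0}, {"tx": 0, "ty": 0, "tz": 0, "twist": 0}, {"tx": 0, "ty": 0, "tz": 0, "twist": 0}, {"tx": 0, "ty": 0, "tz": 0, "twist": 0}, {"tx": 0, "ty": 0, "tz": 0, "twist": 0}, {"tx": 0, "ty": 0, "tz": 0, "twist": 0}, {"tx": 0, "ty": 0, "tz": 0, "twist": 0}], "claw": 0, "grip_force": 55}}

```text
t: 22.05
eef_pos: [0.4698, -0.2975, 0.0214]
ee_rot: [3.141, -0.002, -0.157]
force: [-1.0, -0.1, 7.1]
width: 0.062
gripper_force: 55.0
```

Request:
{"op": "arm_command", "data": {"commands": [{"tx": 0, "ty": 0, "tz": -0.04, "twist": 0}, {"tx": 0, "ty": 0, "tz": -0.13, "twist": 0}, {"tx": 0, "ty": 0, "tz": -0.24, "twist": 0}, {"tx": 0, "ty": 0, "tz": -0.35, "twist": 0}, {"tx": 0, "ty": 0, "tz": -0.45, "twist": 0}, {"tx": 0, "ty": 0, "tz": -0.53, "twist": 0}, {"tx": 0, "ty": 0, "tz": -0.56, "twist": 0}, {"tx": 0, "ty": 0, "tz": -0.56, "twist": 0}]}}

```text
t: 22.72
eef_pos: [0.4699, -0.2973, 0.1622]
ee_rot: [3.142, -0.003, -0.158]
force: [0.4, -0.6, -4.4]
width: 0.0614
gripper_force: 55.0
```

```bash
python3 s.py 8
```

```text
[[22.77  0.04 -0.33 -4.74  0.02  0.08 -0.02 -0.   -0.11  0.  ]
 [22.82 -0.29  0.46 -4.74 -0.01  0.07  0.04  0.03  0.08 -0.  ]
 [22.87 -0.29 -1.12 -4.07 -0.03  0.09 -0.02  0.03  0.11  0.  ]
 [22.92 -0.74 -1.   -3.92 -0.04  0.02 -0.05  0.01  0.09  0.  ]
 [22.97  0.1  -0.18 -5.23 -0.04 -0.05 -0.    0.    0.08  0.  ]
 [23.02 -0.62 -0.14 -4.9   0.03  0.03 -0.02 -0.01  0.07  0.  ]
 [23.07  0.42 -0.08 -4.28 -0.05  0.02 -0.03 -0.01  0.07  0.  ]
 [23.12  0.39  0.09 -4.79 -0.05 -0.01  0.02 -0.01  0.07  0.  ]]
mean [-0.124 -0.287 -4.584 -0.022  0.029 -0.011  0.006  0.058  0.   ] std [0.406 0.496 0.42  0.029 0.044 0.026 0.016 0.065 0.   ]
[ 0.4687 -0.2971  0.1592] 0.061790046878817576
```

Request:
{"op": "arm_command", "data": {"commands": [{"tx": 0.12, "ty": 0, "tz": 0, "twist": 0}, {"tx": 0.24, "ty": 0, "tz": 0, "twist": 0}, {"tx": 0.24, "ty": 0, "tz": 0, "twist": 0}, {"tx": 0.24, "ty": 0, "tz": 0, "twist": 0}, {"tx": 0.12, "ty": 0, "tz": 0, "twist": 0}, {"tx": 0, "ty": 0, "tz": 0, "twist": 0}, {"tx": 0, "ty": 0, "tz": 0, "twist": 0}, {"tx": 0, "ty": 0, "tz": 0, "twist": 0}]}}

```text
t: 23.78
eef_pos: [0.4671, -0.2969, 0.1604]
ee_rot: [-3.141, 0.001, -0.158]
force: [0.4, -0.5, -3.6]
width: 0.062
gripper_force: 55.0
```

Request:
{"op": "arm_command", "data": {"commands": [{"tx": 0, "ty": 0, "tz": 0, "twist": 0}, {"tx": 0.12, "ty": 0, "tz": 0, "twist": 0}, {"tx": 0.24, "ty": 0, "tz": 0, "twist": 0}, {"tx": 0.24, "ty": 0, "tz": 0, "twist": 0}, {"tx": 0.24, "ty": 0, "tz": 0, "twist": 0}, {"tx": 0.24, "ty": 0, "tz": 0, "twist": 0}, {"tx": 0.12, "ty": 0, "tz": 0, "twist": 0}, {"tx": 0, "ty": 0, "tz": 0, "twist": 0}]}}

```text
t: 24.45
eef_pos: [0.4687, -0.297, 0.1594]
ee_rot: [-3.142, 0.001, -0.157]
force: [-0.5, 0.1, -3.7]
width: 0.062
gripper_force: 55.0
```

```bash
python3 s.py 12
```

```text
[[ 24.5  -11.18   4.85  -8.4    0.97   2.45   0.03   0.99   2.75  -0.06]
 [ 24.55   0.81   0.24  -4.44  -0.11  -0.11   0.04   0.05   0.21   0.05]
 [ 24.6    0.46  -0.14  -3.78  -0.05  -0.04   0.04  -0.25  -0.13   0.02]
 [ 24.65  -0.07  -0.55  -3.64  -0.1   -0.12  -0.01  -0.21  -0.09   0.01]
 [ 24.7    0.22   0.21  -4.31  -0.07  -0.02  -0.01  -0.17  -0.02   0.  ]
 [ 24.75   0.73   0.21  -4.04  -0.03  -0.03  -0.    -0.12   0.02   0.  ]
 [ 24.8    0.49   0.89  -4.04  -0.01   0.    -0.03  -0.09   0.03   0.  ]
 [ 24.85  -0.1   -0.39  -5.15  -0.04  -0.    -0.05  -0.06   0.04   0.  ]
 [ 24.9    0.04   0.22  -5.16   0.    -0.06   0.07  -0.03   0.04  -0.  ]
 [ 24.95   0.08  -0.76  -4.27  -0.06  -0.08  -0.06  -0.03   0.    -0.  ]
 [ 25.     0.46   0.82  -4.92  -0.04  -0.05  -0.01  -0.02   0.01  -0.  ]
 [ 25.05  -0.71  -0.21  -4.4    0.    -0.04   0.04  -0.01   0.02  -0.  ]]
mean [-0.729  0.45  -4.712  0.039  0.158  0.004  0.004  0.239  0.002] std [3.175 1.411 1.208 0.282 0.693 0.039 0.309 0.761 0.022]
[ 0.4695 -0.2972  0.1601] 0.06147407218198737
```

Request:
{"op": "arm_command", "data": {"commands": [{"tx": 0.12, "ty": 0, "tz": 0, "twist": 0}, {"tx": 0.24, "ty": 0, "tz": 0, "twist": 0}, {"tx": 0.24, "ty": 0, "tz": 0, "twist": 0}, {"tx": 0.24, "ty": 0, "tz": 0, "twist": 0}, {"tx": 0.24, "ty": 0, "tz": 0, "twist": 0}, {"tx": 0.12, "ty": 0, "tz": 0, "twist": 0}, {"tx": 0, "ty": 0, "tz": 0, "twist": 0}, {"tx": 0, "ty": 0, "tz": 0, "twist": 0}]}}

```text
t: 25.72
eef_pos: [0.4632, -0.2958, 0.1598]
ee_rot: [-3.14, 0.004, -0.159]
force: [-1.7, 0.4, -5.2]
width: 0.0616
gripper_force: 55.0
```

Request:
{"op": "arm_command", "data": {"commands": [{"tx": 0, "ty": 0, "tz": 0, "twist": 0}, {"tx": 0, "ty": 0, "tz": 0, "twist": 0}, {"tx": 0, "ty": 0, "tz": 0, "twist": 0}, {"tx": 0, "ty": 0, "tz": 0, "twist": 0}, {"tx": 0, "ty": 0, "tz": 0, "twist": 0}, {"tx": 0, "ty": 0, "tz": 0, "twist": 0}, {"tx": 0.12, "ty": 0, "tz": 0, "twist": 0}, {"tx": 0.24, "ty": 0, "tz": 0, "twist": 0}]}}

```text
t: 26.38
eef_pos: [0.5285, -0.3067, 0.1608]
ee_rot: [-3.142, -0.0, -0.158]
force: [1.5, -0.4, -3.9]
width: 0.0616
gripper_force: 55.0
```

```bash
python3 s.py 12;python3 -c "from h import *;go(.686,-.02,.20,-.16)"
```

```text
[[26.43 10.2  -5.17 -0.14 -1.02 -2.39 -0.05 -1.42 -2.53  0.04]
 [26.48 -1.71  0.24 -4.64  0.11  0.15  0.02  0.05  0.02 -0.04]
 [26.53 -0.5   0.22 -4.79  0.01  0.05 -0.03  0.27  0.28 -0.02]
 [26.58 -0.86  0.06 -4.6   0.01  0.12  0.03  0.22  0.23 -0.01]
 [26.63 -1.45 -0.02 -5.27  0.02  0.09  0.    0.18  0.18 -0.  ]
 [26.68  0.13  0.66 -4.17 -0.02  0.1  -0.04  0.13  0.14 -0.  ]
 [26.73 -0.35  0.48 -3.37 -0.    0.05  0.01  0.09  0.13 -0.  ]
 [26.78  0.31  0.2  -4.24 -0.07  0.1  -0.03  0.04  0.11 -0.  ]
 [26.83 -0.03  0.24 -4.79  0.02  0.11 -0.01  0.05  0.16  0.  ]
 [26.88  0.06 -0.51 -3.21  0.03  0.1   0.    0.04  0.16  0.  ]
 [26.93  0.01  0.55 -4.77  0.09  0.08  0.02  0.02  0.15  0.  ]
 [26.98 -0.01  0.07 -5.13  0.02  0.07 -0.02  0.01  0.15  0.  ]]
mean [ 0.484 -0.248 -4.095 -0.067 -0.115 -0.008 -0.027 -0.069 -0.002] std [2.991 1.513 1.336 0.291 0.686 0.024 0.429 0.746 0.019]
[ 0.5281 -0.3066  0.1606] 0.06172116742877413
t 26.98 pos [ 0.5281 -0.3066  0.1606] rot [ 3.142 -0.    -0.158] q [-0.21  0.3  -0.23 -0.   -1.04  1.62] F [-0.01  0.07 -5.13] M [ 0.016  0.074 -0.018] w 0.0617 gf 55.0
tx 0.444 ty -1.232 tz -0.157 twist 0.0007
```

This tin rattles. Its torque settles at 0.02 after one stroke direction and 0.15 after the other, with knock steps in between. I'll carry it over the mat.

Request:
{"op": "arm_command", "data": {"commands": [{"tx": 0, "ty": -0.02, "tz": -0.05, "twist": 0}, {"tx": 0.02, "ty": -0.07, "tz": -0.1, "twist": 0}, {"tx": 0.05, "ty": -0.15, "tz": -0.14, "twist": 0}, {"tx": 0.09, "ty": -0.25, "tz": -0.16, "twist": 0}, {"tx": 0.13, "ty": -0.36, "tz": -0.16, "twist": 0}, {"tx": 0.17, "ty": -0.47, "tz": -0.16, "twist": 0}, {"tx": 0.21, "ty": -0.58, "tz": -0.16, "twist": 0}, {"tx": 0.25, "ty": -0.69, "tz": -0.16, "twist": 0}]}}

```text
t: 27.65
eef_pos: [0.6176, -0.1449, 0.2007]
ee_rot: [-3.141, -0.0, -0.158]
force: [1.1, -0.2, -3.7]
width: 0.0616
gripper_force: 55.0
```

Request:
{"op": "arm_command", "data": {"commands": [{"tx": 0.04, "ty": -0.11, "tz": 0, "twist": 0}, {"tx": 0.08, "ty": -0.22, "tz": 0, "twist": 0}, {"tx": 0.11, "ty": -0.32, "tz": 0, "twist": 0}, {"tx": 0.14, "ty": -0.41, "tz": 0, "twist": 0}, {"tx": 0.17, "ty": -0.48, "tz": 0, "twist": 0}, {"tx": 0.19, "ty": -0.52, "tz": 0, "twist": 0}, {"tx": 0.195, "ty": -0.54, "tz": 0, "twist": 0}, {"tx": 0.195, "ty": -0.54, "tz": 0, "twist": 0}]}}

```text
t: 28.32
eef_pos: [0.6868, -0.0199, 0.1999]
ee_rot: [3.141, 0.001, -0.157]
force: [-0.3, -0.5, -4.1]
width: 0.0618
gripper_force: 55.0
```

Request:
{"op": "arm_command", "data": {"commands": [{"tx": 0, "ty": 0, "tz": 0, "twist": 0}, {"tx": 0, "ty": 0, "tz": 0, "twist": 0}, {"tx": 0, "ty": 0, "tz": 0, "twist": 0}, {"tx": 0, "ty": 0, "tz": 0, "twist": 0}, {"tx": 0, "ty": 0, "tz": 0, "twist": 0}, {"tx": 0, "ty": 0, "tz": 0, "twist": 0}, {"tx": 0, "ty": 0, "tz": 0, "twist": 0}, {"tx": 0, "ty": 0, "tz": 0, "twist": 0}]}}

```text
t: 28.98
eef_pos: [0.6866, -0.0205, 0.2004]
ee_rot: [-3.142, -0.0, -0.158]
force: [-0.2, -1.0, -4.2]
width: 0.0615
gripper_force: 55.0
```

```bash
python3 -c "
from h import *;go(.686,-.02,.20,-.16)
for n in('top','side'):
    f=grab_frame(n);cv2.imwrite('pics/%s9.png'%n,f[:,:,::-1])"
```

```text
t 28.98 pos [ 0.6866 -0.0205  0.2004] rot [-3.142 -0.    -0.158] q [ 0.25  0.39  0.    0.   -1.18  1.16] F [-0.21 -0.99 -4.25] M [-0.024  0.093 -0.   ] w 0.0615 gf 55.0
tx -0.003 ty -0.002 tz 0.001 twist 0.0007
```

View pics/side9.png

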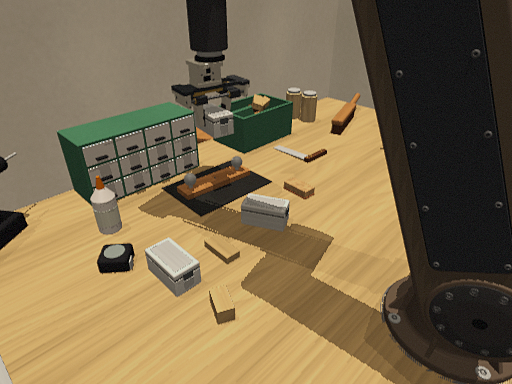

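View pics/top9.png

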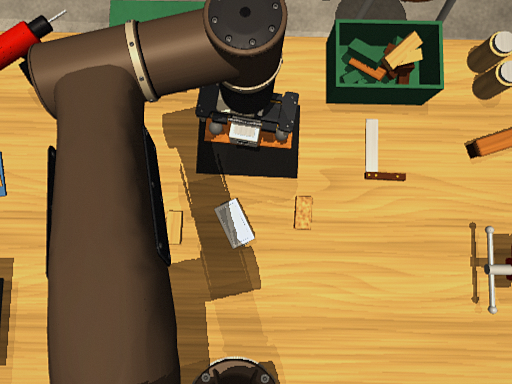

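The side view shows the tin held level at (218,122) over the mat, and both silent tins standing at (173,266) and (265,211). The top view shows the held tin over the mat at (244,132), with the visible bystanders not moved.

```bash
python3 -c "from station import *;print(job_done())"
```

```text
the job is handed in; nothing more can be done
None
```

The rattling tin is the right-hand one (the third I lifted); it is held level and still about 18 cm above the middle of the mat, both silent tins stand where they started, and the job is handed in, with no verdict returned.

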